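# Slide the specimen carrier under the reader bridge

## Task

Push the flat slide carrier along the bench with the fingertips, under the low bridge of the slide reader, until it sits square and fully home against the stop inside; do not grasp, lift or tip it. Then press the button on top of the reader all the way down and let it go. Leave everything else on the bench where it is.

Things in the scene. Friction and masses are not known exactly. Their poses are not given: they have to be found in the camera images.
- carrier: Slide carrier: flat loose aluminium tray (sizes in mm) lying on the bench, 96 (its x) x 130 (its y) x 14 thick, four glass slides let into its top, 0.2 to 0.45 kg. Origin: centre of its underside. Its +y end goes in first; it starts in front of the reader's mouth, turned and off to one side, and slides freely.
- reader: Slide reader (mm), fixed: white low bridge, short black lens tube (52 dia, top at 87) on its deck. Carrier's way runs along its y: open at -y (mouth, y = -45), closed at +y by a stop wall under the deck, face at y = +45. Inside 108 wide (x -54 to +54), headroom 19. Legs x -84 to -54 and +54 to +118. Deck top at 41, over x -84 to +118, y -45 to +55. Origin on the bench below the tube.
- reader_mouth (a point): Point on the bench in the middle of the reader's mouth, axes as the reader's.
- reader_home (a point): Point on the bench where the carrier's origin lies when the carrier is fully home against the stop wall (reader's x 0, y -20 mm), axes as the reader's. The carrier's tail then stands out of the mouth by 40 mm.
- button_top (a point): Top centre of the round grey push button (28 mm dia) in a low metal collar, which stands on the deck over the reader's wider leg at the reader's x = +85 mm, y = 0; pressed straight down.
- button (a joint): Travel of the button, m: 0 released, 0.006 fully down (spring, about 5 N); springs back.
- oil_bottle: Bystander: small amber dropper bottle with black cap, 30 dia x 75 tall, stands upright (mm). Origin: centre of its underside. Leave it alone.
- jar: Bystander: clear capped specimen jar with paper label, 60 dia x 70 tall, stands upright (mm). Origin: centre of its underside. Leave it alone.
- objective: Bystander: steel microscope objective standing upright, 26 dia x 45 tall (mm). Origin: centre of its underside. Leave it alone.
- eyepiece: Bystander: black eyepiece standing upright, 34 dia x 45 tall (mm). Origin: centre of its underside. Leave it alone.
- slide_box: Bystander: closed flat slide box, blue base and grey lid, 102 x 84 x 33 (mm). Origin: centre of its underside. Leave it alone.
- petri_dish: Bystander: shallow clear glass dish, 90 dia x 14 high (mm). Origin: centre of its underside. Leave it alone.
- brush: Bystander: cleaning brush lying flat on the bench, about 200 mm long. Origin on its underside. Leave it alone.
Things that resemble listed ones, but are neither listed nor needed, are in the scene too. Leave any purple, red or turquoise look-alike of the reader alone.

How it is judged:
By the outcome, as a careful person would: the job done as asked, in the order asked, and still so for the second after the job is handed in, with the robot touching nothing.
It also fails if it takes over 72 s, if anything falls off the work surface, if the arm or the gripper's body presses on something with over 40 N, if the wrist force passes 120 N, or if a joint passes its speed limit or range.

## Robot

A 7-joint arm with a two-finger parallel gripper is mounted at the origin on the work surface. World frame = base frame: x ahead of the robot, y to its left, z up, the work surface at z = 0. Lengths are in m, angles in rad, forces in N, time in s.
With the tool pointing down it reaches from about 0.4 to 0.925 m from the base axis. Payload 4.1 kg.
Tool frame: the origin (TCP) lies at the centre of the arm's flange, where the gripper is bolted on; the fingertips stand 173 mm ahead of it and the grasp point (between the pads) lies 155 mm ahead of it; y points along the fingers, x is the direction in which the jaws open and shut, and the axes are right-handed (so a half turn about y gives the same grasp; the last joint's range is limited). The gripper opens to 85 mm and grips with 20 to 120 N. Pads are 22 mm wide; open, the fingers measure 114 mm over their backs; the gripper's body (76 mm by 85 mm) begins 54 mm behind the grasp point. The pads swing forward as they close: fully open they stand 13 mm farther back than shut.
Start: joints at [-1.256, 0.398, 0.045, 1.537, -0.019, 1.207, -0.051], TCP at [0.261, 0.595, 0.405] pointing down, gripper open.
Joint ranges: [-2.82, 2.82], [-0.49, 2.23], [-1.37, 1.46], [0, 2.46], [-1.36, 4.5], [0.23, 2], [-2.94, 2.94]. Speed limits (rad/s): [2.57, 2.57, 3.14, 3.14, 3.14, 3.14, 3.14].

## Interface

Orientations are given as a 3x3 rotation matrix whose columns are the frame's x, y, z axes.
In Python, from station import observe, capture, get_calibration, job_done, cut_out, pinpoint gives the robot as it stands. The module is installed in compiled form; this text tells all that it offers.
- The arm moves only by the tool step_arm, never from a script. Its argument "rows" is one flat list of numbers, 7 for each row, row after row: the shift along the tool's x, y, z as a fraction of full scale, then the turn, a rotation vector about the tool's x, y, z as a fraction of full scale, then the closure, from 0 (fully open) to 1 (shut). In form: [dx, dy, dz, rx, ry, rz, jaw, dx, dy, dz, rx, ry, rz, jaw, ...]. A call has 1 to 12 rows; each row is the pose to reach, as a shift and turn from the pose commanded when the call began, along the tool's axes at that moment; what a row does not reach only later rows make up. Full scale, the value 1, is 25 cm for a shift and 90 degrees for a turn. A row lasts 1/12 s, in which the tool goes at most 41.7 mm and 7.16 degrees, less where a joint would pass 70% of its speed; a pose out of reach is approached as far as the arm can. A call with a number of a shift or a turn outside -1 to 1 is refused whole. A call with a gripper value outside its range is refused whole. The fingers move at their own pace and stop on an object; the grip force is fixed at half the most. Time passes only in rows, so rows that repeat a pose let the fingers close. It gives the time, the measured TCP pose, the force and the opening at its end, in the units of the state.
- observe(): the state, without advancing time (a new reading comes with each control period).
- capture(name): name is "scene" or "side" or "wrist"; returns the picture (420x560x3 uint8, red, green, blue); there is no depth.
- get_calibration(name): a dict with "fx", "fy", "cx", "cy" (pixels), "k1" (the pictures are not rectified: a ray, as slopes to the right and down, at radius r is drawn at 1 + k1 r^2 times it, then the intrinsics apply), "rvec" (rotation vector, rad) and "tvec" (3), from world to camera coordinates, as OpenCV has them. Camera axes: x right, y down, z forward; pixel columns grow to the right and rows downward; lengths in m; the calibration is good to about 2 mm. A picture is of the moment at which its call begins: read the wrist's pose just before it. get_calibration takes no time and is no camera call; for the wrist camera it gives the pose at the moment of the call.
- job_done(): hands the job in, once; it reports no verdict.
Trained networks look in the newest picture that a camera, given by its name, has taken for a name from the list of things; names that differ only in an ending like _2 or _b are one class to them, and where a whole thing is asked for, a point or a joint stands for the part that bears it (a point fixed in the world has none). Each returns a list of dicts, best first, with "confidence" (0 to 1); they miss things now and then, are a little off and sometimes report something else, mostly with a low value. They report only what shows in the picture. A call takes as long as a camera call. They do not tell look-alikes from the thing itself.
- cut_out(camera, label): "region" (420x560 bool, what is visible of it) and "uv" ([column, row] in pixels, amid what is visible of it).
- pinpoint(camera, label): "uv" ([column, row] in pixels: a listed point, or the origin of a listed thing).
The state is a dict: "time": time; "joints": joint angles; "joint_velocities": joint speeds; "joint_efforts": joint torques, N m; "eef_pos": TCP position; "eef_rot": TCP orientation; "contact_force": force on the tool from outside, world axes, zero at the start; "torque": the same for the moment, N m; "grip_width": finger opening in m.
Only numpy, scipy, OpenCV 4.12 (cv2) and the standard library are available. Lean on these libraries where they do the work, as an engineer would, in place of code of your own. Each camera call takes 0.05 s, during which the arm holds its last target. There are 200 camera calls.

## Working session

There is one attempt and no reset: what is moved stays moved. The work goes in short steps, Python scripts to look and compute and a tool call to move; the robot and the scene stay as the last step left them, time stands still between calls to the robot, and variables do not carry over. Pictures are saved under pics/ and viewed, on a budget of 10 in all, crops included, one or two more only if the job needs it, and the job is handed in when it is done.

Besides the shell and the picture viewer there is one more tool, called after "Call:" by a JSON object that holds its "op" and its "data". step_arm: Moves the arm, as the interface text tells. Shift numbers are shares of 25 cm and turn numbers shares of 90 degrees, none past 1 either way. Its arguments: {"type":"object","properties":{"rows":{"type":"array","items":{"type":"number","minimum":-1,"maximum":1}}},"required":["rows"]}

```bash
mkdir -p pics; cat > h.py <<'E'
import numpy as np, cv2
from station import *
def cal(n):
    c=get_calibration(n); K=np.array([[c['fx'],0,c['cx']],[0,c['fy'],c['cy']],[0,0,1.]])
    return K,np.array([c['k1'],0,0,0,0.]),np.array(c['rvec'],float),np.array(c['tvec'],float)
def ray(n,uv,C=None):
    K,D,r,t=C or cal(n); p=cv2.undistortPoints(np.array(uv,float).reshape(-1,1,2),K,D).reshape(-1,2)
    R=cv2.Rodrigues(r)[0]; return -R.T@t,np.c_[p,np.ones(len(p))]@R
def onz(n,uv,z,C=None):
    o,d=ray(n,uv,C); return o+d*((z-o[2])/d[:,2])[:,None]
def proj(n,P,C=None):
    K,D,r,t=C or cal(n); return cv2.projectPoints(np.array(P,float).reshape(-1,1,3),r,t,K,D)[0].reshape(-1,2)
def save(n,f):
    im=capture(n); cv2.imwrite('pics/'+f,np.ascontiguousarray(im[:,:,::-1])); return im
E
python3 - <<'E'
from h import *
o=observe(); print(o['eef_pos'],o['eef_rot'],o['time'])
for n in('scene','side'):
    save(n,n+'0.png')
    for l,z in(('carrier',0),('reader',0),('reader_mouth',0),('reader_home',0),('button_top',.05)):
        for q in pinpoint(n,l)[:4]: print(n,l,round(q['confidence'],2),np.round(q['uv'],1),np.round(onz(n,q['uv'],z)[0],4))
print(observe()['time'])
a=cv2.imread('pics/scene0.png');b=cv2.imread('pics/side0.png')
cv2.imwrite('pics/both.png',cv2.resize(np.vstack([a,b]),(560,840))[:, :])
E
```

```text
[0.26120383 0.59488157 0.40365108] [[ 4.01984316e-01 -6.25493031e-04 -9.15646339e-01]
 [ 9.15644416e-01 -1.88600588e-03  4.01984759e-01]
 [-1.97835305e-03 -9.99998026e-01 -1.85415583e-04]] 0.0
scene carrier 0.65 [247.5 260.2] [ 0.5448 -0.0558 -0.    ]
scene reader 0.88 [111.  226.4] [ 0.204  -0.2769  0.    ]
scene reader 0.79 [334.8 162.9] [0.322  0.4615 0.    ]
scene reader 0.77 [317.8 227.9] [0.5539 0.1728 0.    ]
scene reader 0.55 [269.2 186.2] [0.3049 0.1947 0.    ]
scene reader_mouth 0.8 [323.4 166.1] [0.3147 0.4154 0.    ]
scene reader_mouth 0.73 [251.8 187.4] [0.2779 0.1476 0.    ]
scene reader_mouth 0.61 [ 96.8 233.2] [ 0.2094 -0.3197  0.    ]
scene reader_mouth 0.6 [308.9 234.8] [0.5617 0.1334 0.    ]
scene reader_home 0.94 [330.8 165.6] [0.3271 0.4378 0.    ]
scene reader_home 0.88 [261.1 182.2] [0.2709 0.1885 0.    ]
scene reader_home 0.8 [103.6 232.9] [ 0.2195 -0.3042  0.    ]
scene reader_home 0.74 [315.3 228.1] [0.5503 0.1667 0.    ]
scene button_top 0.48 [277.9 176.3] [0.3389 0.2017 0.05  ]
scene button_top 0.42 [341.  224.1] [0.6246 0.1859 0.05  ]
scene button_top 0.4
[... 398 characters left out ...]
92 [211.6 191.1] [0.326  0.4197 0.    ]
side reader_mouth 0.83 [190.3 345.9] [ 0.2093 -0.3237  0.    ]
side reader_mouth 0.78 [290.8 224.9] [0.5471 0.1367 0.    ]
side reader_mouth 0.69 [201.2 231.6] [0.2701 0.1589 0.    ]
side reader_home 0.97 [207.7 227.2] [0.2919 0.1803 0.    ]
side reader_home 0.73 [214.8 188.7] [0.3388 0.4355 0.    ]
side reader_home 0.65 [290.1 220.3] [0.5511 0.1644 0.    ]
side reader_home 0.61 [188.4 339.7] [ 0.2062 -0.3029  0.    ]
side button_top 0.62 [313.2 199.5] [0.6334 0.193  0.05  ]
side button_top 0.56 [232.  206.7] [0.3737 0.2039 0.05  ]
side button_top 0.47 [235.7 174.5] [0.4154 0.4302 0.05  ]
side button_top 0.42 [225.1 302.9] [ 0.2997 -0.252   0.05  ]
0.6
```

View pics/scene0.png

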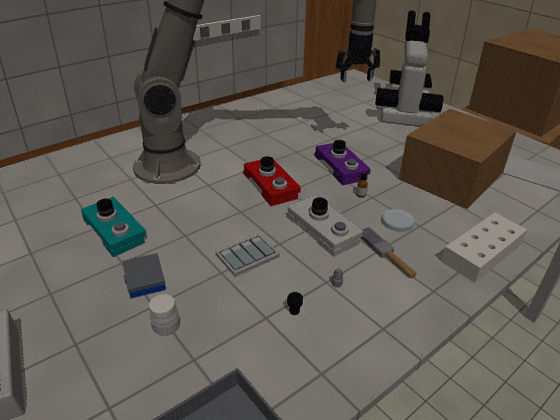

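View pics/side0.png

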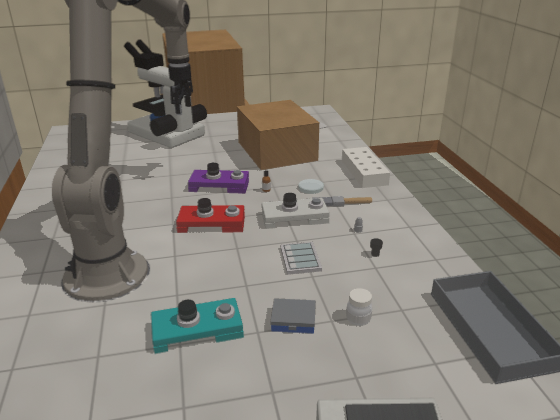

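The white reader is the real one: scene (320,222), side (292,212). The carrier lies in front of its mouth at scene (248,253) and side (300,257). I'll fit the silhouettes in both views.

```bash
cat >> h.py <<'E'
from scipy.optimize import minimize
def box(x0,x1,y0,y1,z0,z1): return np.array([[x,y,z] for x in(x0,x1) for y in(y0,y1) for z in(z0,z1)])
def cyl(x,y,r,z0,z1): return np.array([[x+r*np.cos(a),y+r*np.sin(a),z] for a in np.linspace(0,6.28,25) for z in(z0,z1)])
CAR=[box(-.048,.048,-.065,.065,0,.014)]
RED=[box(-.084,-.054,-.045,.055,0,.041),box(.054,.118,-.045,.055,0,.041),box(-.084,.118,-.045,.055,.022,.041),box(-.054,.054,.045,.055,0,.041),cyl(0,0,.026,.041,.087),cyl(.085,0,.014,.041,.050)]
def tf(p,P): c,s=np.cos(p[2]),np.sin(p[2]); return P@np.array([[c,s,0],[-s,c,0],[0,0,1]])+[p[0],p[1],0]
def mask(n,p,parts,C,S=4):
    m=np.zeros((420*S,560*S),np.uint8)
    for P in parts: cv2.fillConvexPoly(m,cv2.convexHull(np.round((proj(n,tf(p,P),C)+.5)*S).astype(np.int32)),1)
    return cv2.resize(m.astype(np.float32),(560,420),interpolation=cv2.INTER_AREA)
def fit(regs,parts,p0):
    def f(q):
        p=[q[0],q[1],q[2]/5]; s=0
        for n,r,C in regs:
            m=mask(n,p,parts,C); s+=1-np.minimum(m,r).sum()/np.maximum(m,r).sum()
        return s/len(regs)
    q0=np.array([p0[0],p0[1],p0[2]*5]); 
    r=minimize(f,q0,method='Nelder-Mead',options=dict(initial_simplex=np.vstack([q0,q0+np.diag([.01,.01,.4])]),xatol=1e-4,fatol=1e-4,maxiter=150))
    return np.array([r.x[0],r.x[1],r.x[2]/5]),r.fun
def pick(n,l,xy,tol=40):
    u=proj(n,[[xy[0],xy[1],.02]])[0]; L=[q for q in cut_out(n,l) if np.linalg.norm(np.array(q['uv'])-u)<tol]
    return (n,L[0]['region'].astype(np.float32),cal(n)) if L else None
E
python3 - <<'E'
from h import *
for l,parts,p0 in(('carrier',CAR,[.535,-.057,-.2]),('reader',RED,[.553,.175,.1])):
    R=[]
    for n in('scene','side'):
        capture(n); r=pick(n,l,p0)
        if r: R.append(r)
    print(l,fit(R,parts,p0),[(r[0],fit([r],parts,p0)) for r in R])
E
```

```text
carrier (array([ 0.53074418, -0.04675494, -0.06702603]), np.float64(0.060740530490875244)) [('scene', (array([ 0.53055486, -0.04703965, -0.06921213]), np.float64(0.03647536039352417))), ('side', (array([ 0.53157927, -0.04787911, -0.0930134 ]), np.float64(0.08042621612548828)))]
reader (array([ 0.55197175,  0.17334219, -0.06366866]), np.float64(0.061212390661239624)) [('scene', (array([ 0.55097439,  0.17428171, -0.06227294]), np.float64(0.03892606496810913))), ('side', (array([ 0.55089374,  0.17229134, -0.07799337]), np.float64(0.08054947853088379)))]
```

Call:
{"op": "step_arm", "data": {"rows": [-0.77,0,-0.95,0,0,0,0.5,-0.77,0,-0.95,0,0,0,0.5,-0.77,0,-0.95,0,0,0,0.5,-0.77,0,-0.95,0,0,0,0.5,-0.77,0,-0.95,0,0,0,0.5,-0.77,0,-0.95,0,0,0,0.5,-0.77,0,-0.95,0,0,0,0.5,-0.77,0,-0.95,0,0,0,0.5,-0.77,0,-0.95,0,0,0,0.5]}}

```text
time: 1.75
eef_pos: [0.4041, 0.3185, 0.4052]
eef_rot: [[0.41, 0.001, -0.912], [0.912, -0.001, 0.41], [-0.001, -1.0, -0.002]]
contact_force: [-0.1, -0.5, -0.3]
grip_width: 0.0426
```

Call:
{"op": "step_arm", "data": {"rows": [-0.77,0,-0.95,0,0.78,0,0.5,-0.77,0,-0.95,0,0.78,0,0.5,-0.77,0,-0.95,0,0.78,0,0.5,-0.77,0,-0.95,0,0.78,0,0.5,-0.77,0,-0.95,0,0.78,0,0.5,-0.77,0,-0.95,0,0.78,0,0.5,-0.77,0,-0.95,0,0.78,0,0.5,-0.77,0,-0.95,0,0.78,0,0.5,-0.77,0,-0.95,0,0.78,0,0.5,-0.77,0,-0.95,0,0.78,0,0.5,-0.77,0,-0.95,0,0.78,0,0.5]}}

```text
time: 2.67
eef_pos: [0.5418, 0.0527, 0.4046]
eef_rot: [[0.998, 0.0, 0.069], [-0.069, 0.0, 0.998], [0.0, -1.0, 0.0]]
contact_force: [-0.8, 0.4, -0.5]
grip_width: 0.0429
```

```bash
python3 - <<'E'
from h import *
o=observe(); print(o['eef_pos'],np.round(o['eef_rot'],3),o['time'],o['joints'],o['grip_width'])
K,D,r,t=cal('wrist'); R=cv2.Rodrigues(r)[0]; print('cam',-R.T@t,R[2],K[0,0])
im=save('wrist','w1.png')
for l,z in(('carrier',0),('reader',0),('reader_mouth',0),('reader_home',0),('button_top',.05)):
    for q in pinpoint('wrist',l)[:3]: print(l,round(q['confidence'],2),np.round(q['uv'],1),np.round(onz('wrist',q['uv'],z)[0],4))
E
```

```text
[0.54176731 0.05265326 0.40458346] [[ 0.998  0.     0.069]
 [-0.069  0.     0.998]
 [ 0.    -1.     0.   ]] 2.6667 [-0.63332852  0.23643818  0.54306545  1.80214204 -0.13407229  1.13936378
 -0.11522012] 0.04292868383653523
cam [0.54779067 0.13104494 0.37405801] [-0.02049714 -0.31024974 -0.95043409] 372.58259530330747
carrier 0.64 [284.6 256.2] [ 0.5341 -0.0452  0.    ]
reader 0.69 [288.2  38.3] [0.5516 0.1745 0.    ]
reader 0.58 [ 3.8 32.5] [0.2881 0.1983 0.    ]
button_top 0.97 [56.3 33.8] [0.3657 0.1847 0.05  ]
button_top 0.65 [396.   25.3] [0.6373 0.1722 0.05  ]
```

View pics/w1.png

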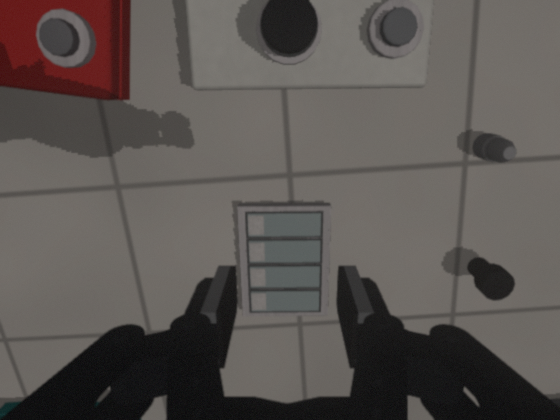

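The wrist view shows the carrier at (238–330, 204–313) and the reader's front deck edge from (195,88) to (425,86). I'll refine these corners.

```bash
cat >> h.py <<'E'
def corners(f,pts,w=5):
    g=cv2.GaussianBlur(cv2.imread('pics/'+f,0),(3,3),0)
    return cv2.cornerSubPix(g,np.array(pts,np.float32).reshape(-1,1,2),(w,w),(-1,-1),(3,50,.01)).reshape(-1,2)
E
python3 - <<'E'
from h import *
for nm,pts,z in(('deck',[(195,88),(425,86)],.041),('car',[(238,204),(330,204),(327,313),(240,313)],.014)):
    c=corners('w1.png',pts); P=onz('wrist',c,z); print(nm,np.round(c,1).tolist(),np.round(P,4).tolist())
    d=np.diff(P,axis=0); print(np.linalg.norm(d,axis=1),np.arctan2(d[:,1],d[:,0]),P.mean(0))
# edge by row-gradient: deck front edge line
g=cv2.imread('pics/w1.png',0).astype(float)
for nm,cols,lo,hi,z in(('deckfront',range(205,415,6),76,98,.041),('carfront',range(248,322,4),196,210,.014),('cartail',range(252,320,4),306,322,.014)):
    pts=[(c,lo+.5+np.argmax(np.abs(np.diff(cv2.GaussianBlur(g,(3,3),0)[lo:hi,c])))) for c in cols]
    P=onz('wrist',pts,z); v=cv2.fitLine(P[:,:2].astype(np.float32),cv2.DIST_HUBER,0,.001,.001).ravel(); print(nm,np.arctan(v[1]/v[0]),v[2:],np.std((P[:,:2]-v[2:])@[-v[1],v[0]]))
R=pick('wrist','carrier',(.53,-.047),60)
print(fit([R],CAR,[.53,-.047,-.07]) if R else None)
E
```

```text
deck [[193.3000030517578, 87.30000305175781], [423.79998779296875, 84.5]] [[0.4681, 0.1361, 0.041], [0.6644, 0.1257, 0.041]]
[0.19660261] [-0.05307607] [0.56628594 0.13090833 0.041     ]
car [[238.0, 204.0], [330.8999938964844, 203.8000030517578], [327.0, 313.0], [236.3000030517578, 308.70001220703125]] [[0.491, 0.0216, 0.014], [0.5849, 0.0156, 0.014], [0.577, -0.1124, 0.014], [0.4761, -0.1002, 0.014]]
[0.09409052 0.12828402 0.10169853] [-0.06399948 -1.63253992  3.02090489] [ 0.53227248 -0.04383425  0.014     ]
deckfront -0.039088305 [0.5811928  0.12854612] 0.0010673387049534384
carfront -0.065751374 [0.5342009  0.01719779] 0.0015460322964736166
cartail -0.06603238 [ 0.53116715 -0.10870369] 0.0012517780458777333
(array([ 0.5329201 , -0.04905949, -0.05760858]), np.float64(0.02195805311203003))
```

Call:
{"op": "step_arm", "data": {"rows": [-0.326,0.5,-0.408,0,0.99,0,0.5,-0.326,0.5,-0.408,0,0.99,0,0.5,-0.326,0.5,-0.408,0,0.99,0,0.5,-0.326,0.5,-0.408,0,0.99,0,0.5,-0.326,0.5,-0.408,0,0.99,0,0.5,-0.326,0.5,-0.408,0,0.99,0,0.5,-0.326,0.5,-0.408,0,0.99,0,0.5,-0.326,0.5,-0.408,0,0.99,0,0.5,-0.326,0.5,-0.408,0,0.99,0,0.5,-0.326,0.5,-0.408,0,0.99,0,0.5,-0.326,0.5,-0.408,0,0.99,0,0.5,-0.326,0.5,-0.408,0,0.99,0,0.5]}}

```text
time: 4.02
eef_pos: [0.4533, -0.0444, 0.2799]
eef_rot: [[-0.003, 0.001, 1.0], [-1.0, 0.0, -0.003], [-0.0, -1.0, 0.001]]
contact_force: [-0.1, -0.7, -0.2]
grip_width: 0.0424
```

Call:
{"op": "step_arm", "data": {"rows": [0,0,0,0,0.01,0,0.5,0,0,0,0,0.01,0,0.5]}}

```text
time: 4.18
eef_pos: [0.4533, -0.0443, 0.2797]
eef_rot: [[-0.01, 0.0, 1.0], [-1.0, -0.0, -0.01], [0.0, -1.0, 0.0]]
contact_force: [-0.4, -0.7, -0.2]
grip_width: 0.0429
```

Call:
{"op": "step_arm", "data": {"rows": [0,0.2,0,0,0.027,0,0.5,0,0.3,0,0,0.027,0,0.5,0,0.36,0,0,0.027,0,0.5,0,0.4,0,0,0.027,0,0.5,0,0.415,0,0,0.027,0,0.5,0,0.415,0,0,0.027,0,0.5]}}

```text
time: 4.68
eef_pos: [0.4534, -0.0447, 0.1758]
eef_rot: [[-0.055, -0.0, 0.999], [-0.999, 0.0, -0.055], [-0.0, -1.0, -0.0]]
contact_force: [0.2, 1.0, 0.7]
grip_width: 0.043
```

```bash
python3 - <<'E'
from h import *
o=observe(); print(o['eef_pos'],o['contact_force'])
save('wrist','w2.png'); save('side','s2.png')
a=cv2.imread('pics/w2.png'); b=cv2.resize(cv2.imread('pics/s2.png')[180:320,200:387],(560,420),interpolation=cv2.INTER_CUBIC)
cv2.imwrite('pics/v2.png',cv2.resize(np.hstack([a,b]),(800,300)))
E
```

```text
[ 0.45339162 -0.04466196  0.17579889] [0.21179022 1.00900421 0.69179451]
```

View pics/v2.png

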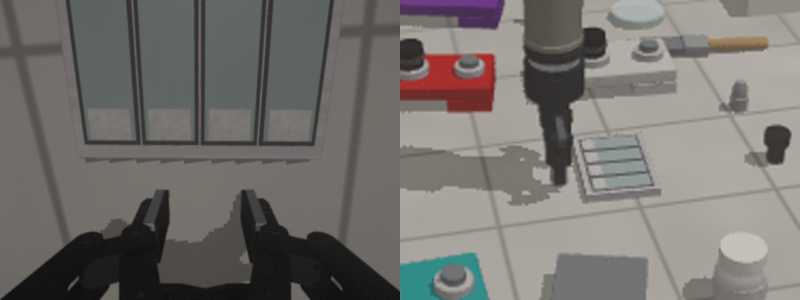

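The wrist view (left) shows the fingers square to the carrier's left side. The edge runs from about (80,158) to (318,158) in the picture, clear of the fingers by roughly 20 mm. I'll measure that edge.

```bash
python3 - <<'E'
from h import *
g=cv2.GaussianBlur(cv2.imread('pics/w2.png',0),(3,3),0).astype(float)
c=200; print([int(v) for v in g[185:245,c]])
# bottom edge scanning up from below for first big rise
pts=[]
for c in range(130,430,10):
    d=np.diff(g[195:235,c]); pts.append((c,195.5+np.argmin(d)))
print(pts[::5])
for z in(.014,):
    P=onz('wrist',pts,z); v=cv2.fitLine(P[:,:2].astype(np.float32),cv2.DIST_HUBER,0,.001,.001).ravel(); print(np.arctan2(v[0],-v[1]),v[2:])
E=corners('w2.png',[(106,222),(447,222)]); P=onz('wrist',E,.014); print(E,P,P.mean(0),np.diff(P,axis=0))
# finger tips
for z in(.0,.01): print(onz('wrist',[(225,268),(345,268)],z))
E
```

```text
[54, 54, 54, 55, 56, 56, 57, 57, 57, 58, 59, 59, 60, 60, 61, 63, 69, 80, 92, 99, 103, 108, 111, 111, 110, 110, 110, 110, 110, 110, 111, 111, 112, 112, 109, 102, 91, 83, 80, 80, 82, 88, 99, 110, 114, 115, 115, 115, 115, 115, 115, 115, 115, 115, 115, 115, 115, 115, 116, 115]
[(130, np.float64(195.5)), (180, np.float64(196.5)), (230, np.float64(196.5)), (280, np.float64(220.5)), (330, np.float64(197.5)), (380, np.float64(197.5))]
3.0817983 [ 0.49556598 -0.05455202]
[[108.55844 220.24539]
 [450.03217 221.89818]] [[ 0.49050348  0.01981518  0.014     ]
 [ 0.48276806 -0.10953981  0.014     ]] [ 0.48663577 -0.04486232  0.014     ] [[-0.00773542 -0.12935499  0.        ]]
[[ 0.46124929 -0.01933504  0.        ]
 [ 0.45839127 -0.07157107  0.        ]]
[[ 0.46622062 -0.02143672  0.01      ]
 [ 0.46355775 -0.070106    0.01      ]]
```

Call:
{"op": "step_arm", "data": {"rows": [0,0,0.04,0,0,0,0.5,0,0,0.07,0,0,0,0.5,0,0,0.08,0,0,0,0.5,0,0,0.09,0,0,0,0.5,0,0,0.098,0,0,0,0.5,0,0,0.105,0,0,0,0.5,0,0,0.11,0,0,0,0.5,0,0,0.112,0,0,0,0.5,0,0,0.112,0,0,0,0.5]}}

```text
time: 5.53
eef_pos: [0.4812, -0.0461, 0.1759]
eef_rot: [[-0.056, 0.0, 0.998], [-0.998, -0.0, -0.056], [0.0, -1.0, 0.0]]
contact_force: [-0.7, 0.9, 0.3]
grip_width: 0.0426
```

```bash
python3 - <<'E'
from h import *
o=observe(); print(o['eef_pos'],o['contact_force'])
save('wrist','w3.png')
for q in pinpoint('wrist','carrier'): print(q['uv'],q['confidence'],onz('wrist',q['uv'],0))
g=cv2.GaussianBlur(cv2.imread('pics/w3.png',0),(3,3),0).astype(float)
for c in(120,150,200,280,360): print(c,[int(v) for v in g[220:290:2,c]])
E
```

```text
[ 0.4812321  -0.04608132  0.17588265] [-0.70995607  0.87507835  0.31107462]
[281.0, 146.1] 0.97 [[ 0.53985748 -0.04834267  0.        ]]
120 [113, 114, 115, 116, 117, 118, 117, 117, 117, 117, 116, 115, 116, 116, 116, 115, 116, 117, 117, 117, 116, 115, 115, 114, 110, 110, 116, 115, 116, 115, 116, 116, 115, 115, 115]
150 [123, 122, 122, 122, 122, 122, 121, 119, 119, 120, 121, 119, 117, 108, 73, 54, 70, 109, 116, 115, 114, 114, 114, 115, 109, 98, 113, 117, 117, 117, 117, 116, 117, 116, 117]
200 [92, 92, 92, 91, 87, 82, 79, 77, 74, 73, 69, 64, 61, 60, 59, 57, 73, 108, 115, 114, 113, 113, 114, 115, 111, 111, 117, 118, 118, 116, 95, 56, 35, 32, 32]
280 [103, 104, 104, 105, 107, 108, 107, 104, 103, 102, 102, 101, 101, 101, 101, 100, 103, 112, 114, 113, 112, 113, 114, 115, 113, 107, 114, 118, 119, 118, 118, 118, 118, 118, 119]
360 [93, 94, 94, 96, 97, 96, 91, 89, 84, 80, 77, 76, 74, 70, 67, 65, 75, 106, 112, 112, 111, 112, 113, 115, 111, 97, 110, 110, 94, 66, 63, 66, 67, 67, 68]
```

View pics/w3.png

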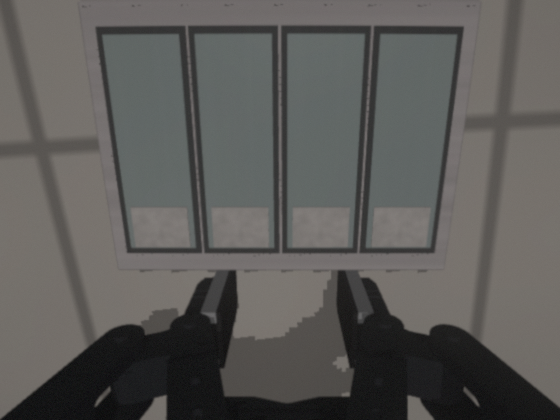

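The carrier's near edge runs from (119,269) to (444,269), with the fingertips right at it. I'll check whether it moved.

```bash
python3 - <<'E'
from h import *
E=corners('w3.png',[(119,269),(444,269),(80,3),(480,3)],4); P=onz('wrist',E,.014); print(E,P,P.mean(0),P[:2].mean(0),P[1]-P[0])
E
```

```text
[[117.32732   269.18375  ]
 [444.6813    267.8113   ]
 [ 78.0123      6.855214 ]
 [481.40213     2.3987222]] [[ 0.49741382  0.01851427  0.014     ]
 [ 0.49088268 -0.11003003  0.014     ]
 [ 0.58995749  0.01335241  0.014     ]
 [ 0.58413932 -0.11498579  0.014     ]] [ 0.54059833 -0.04828729  0.014     ] [ 0.49414825 -0.04575788  0.014     ] [-0.00653114 -0.1285443   0.        ]
```

Call:
{"op": "step_arm", "data": {"rows": [0,0,-0.08,0,0,0,0.5,0,0,-0.08,0,0,0,0.5,0,-0.15,-0.08,0,0,0,0.5,0,-0.4,-0.08,0,0,0,0.5,0,-0.4,-0.08,0,0,0,0.5]}}

```text
time: 6.05
eef_pos: [0.4629, -0.0458, 0.2792]
eef_rot: [[-0.057, 0.005, 0.998], [-0.998, -0.0, -0.057], [0.0, -1.0, 0.005]]
contact_force: [1.1, -0.5, 0.6]
grip_width: 0.0428
```

Call:
{"op": "step_arm", "data": {"rows": [0.38,0,0.3,0,-1,0,0.5,0.38,0,0.3,0,-1,0,0.5,0.38,0,0.3,0,-1,0,0.5,0.38,0,0.3,0,-1,0,0.5,0.38,0,0.3,0,-1,0,0.5,0.38,0,0.3,0,-1,0,0.5,0.38,0,0.3,0,-1,0,0.5,0.38,0,0.3,0,-1,0,0.5,0.38,0,0.3,0,-1,0,0.5,0.38,0,0.3,0,-1,0,0.5,0.38,0,0.3,0,-1,0,0.5,0.38,0,0.3,0,-1,0,0.5]}}

```text
time: 7.05
eef_pos: [0.5314, -0.1442, 0.2762]
eef_rot: [[0.99, 0.001, 0.14], [-0.14, -0.0, 0.99], [0.001, -1.0, -0.0]]
contact_force: [-0.8, 0.1, 0.3]
grip_width: 0.0427
```

Call:
{"op": "step_arm", "data": {"rows": [0,0,0,0,-0.045,0,0.5,0,0,0,0,-0.045,0,0.5,0,0,0,0,-0.045,0,0.5]}}

```text
time: 7.3
eef_pos: [0.5312, -0.1442, 0.2761]
eef_rot: [[0.997, 0.001, 0.078], [-0.078, 0.0, 0.997], [0.001, -1.0, 0.0]]
contact_force: [-0.8, 0.2, -0.3]
grip_width: 0.0429
```

```bash
python3 - <<'E'
from h import *
o=observe(); print(o['eef_pos'],np.round(o['eef_rot'],4),o['contact_force'])
save('wrist','w4.png')
for l,z in(('carrier',0),('reader_mouth',0),('reader_home',0),('reader',0),('button_top',.05)):
    for q in pinpoint('wrist',l)[:2]: print(l,round(q['confidence'],2),np.round(q['uv'],1),np.round(onz('wrist',q['uv'],z)[0],4))
E
```

```text
[ 0.5312238  -0.14421211  0.27611787] [[ 9.97e-01  1.00e-03  7.76e-02]
 [-7.76e-02  0.00e+00  9.97e-01]
 [ 1.00e-03 -1.00e+00  1.00e-04]] [-0.81382403  0.2332466  -0.27006583]
carrier 0.97 [290.4  55.2] [ 0.5418 -0.0472  0.    ]
```

View pics/w4.png

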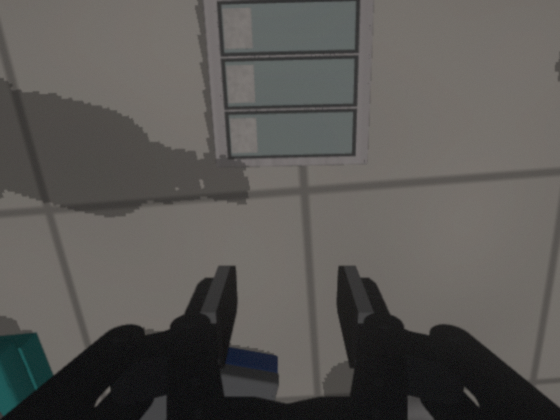

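The carrier's tail edge runs from (216,165) to (367,163), and the slide box's near edge is behind the fingers at (250,350). I'll measure both.

```bash
python3 - <<'E'
from h import *
print(onz('wrist',[(228,347),(278,355)],.033))
E=corners('w4.png',[(216,166),(367,163)],4); P=onz('wrist',E,.014); m=P.mean(0);d=P[1]-P[0];y=np.arctan2(d[1],d[0]); print(E,P,np.linalg.norm(d),y,m[:2]+.065*np.array([-np.sin(y),np.cos(y)]))
R=pick('wrist','carrier',(.542,-.048),80)
if R: print(fit([R],CAR,[.542,-.048,-.05]))
E
```

```text
[[ 0.48490246 -0.23112998  0.033     ]
 [ 0.5185293  -0.24030964  0.033     ]]
[[216. 166.]
 [367. 163.]] [[ 0.48976905 -0.10933257  0.014     ]
 [ 0.58469837 -0.11458373  0.014     ]] 0.09507445321198485 -0.055260234615938354 [ 0.5408238  -0.04705737]
(array([ 0.54039571, -0.04763714, -0.05316985]), np.float64(0.009392738342285156))
```

Call:
{"op": "step_arm", "data": {"rows": [0.017,0.12,0,0,-0.016,0,0.5,0.017,0.24,0,0,-0.016,0,0.5,0.017,0.33,0,0,-0.016,0,0.5,0.017,0.38,0,0,-0.016,0,0.5,0.017,0.4,0,0,-0.016,0,0.5,0.017,0.4,0,0,-0.016,0,0.5]}}

```text
time: 8.15
eef_pos: [0.5349, -0.1443, 0.1752]
eef_rot: [[0.999, -0.002, 0.05], [-0.05, 0.0, 0.999], [-0.002, -1.0, 0.0]]
contact_force: [-0.5, 0.3, 0.4]
grip_width: 0.0426
```

Call:
{"op": "step_arm", "data": {"rows": [0,0,0.03,0,0,0,0.5,0,0,0.06,0,0,0,0.5,0,0,0.08,0,0,0,0.5,0,0,0.1,0,0,0,0.5,0,0,0.125,0,0,0,0.5,0,0,0.15,0,0,0,0.5,0,0,0.175,0,0,0,0.5,0,0,0.2,0,0,0,0.5,0,0,0.225,0,0,0,0.5,0,0,0.25,0,0,0,0.5,0,0,0.275,0,0,0,0.5,0,0,0.3,0,0,0,0.5]}}

```text
time: 9.15
eef_pos: [0.5388, -0.0688, 0.1759]
eef_rot: [[0.999, -0.0, 0.05], [-0.05, 0.0, 0.999], [-0.0, -1.0, 0.0]]
contact_force: [0.1, -2.3, 0.7]
grip_width: 0.0428
```

Call:
{"op": "step_arm", "data": {"rows": [0,0,0.025,0,0,0,0.5,0,0,0.05,0,0,0,0.5,0,0,0.075,0,0,0,0.5,0,0,0.1,0,0,0,0.5,0,0,0.12,0,0,0,0.5,0,0,0.14,0,0,0,0.5,0,0,0.15,0,0,0,0.5,0,0,0.155,0,0,0,0.5,0,0,0.155,0,0,0,0.5,0,0,0.1,0,0,0,0.5,0,-0.2,0.05,0,0,0,0.5,0,-0.35,0.05,0,0,0,0.5]}}

```text
time: 10.15
eef_pos: [0.5377, -0.0582, 0.2564]
eef_rot: [[0.999, -0.008, 0.053], [-0.053, -0.001, 0.999], [-0.007, -1.0, -0.002]]
contact_force: [0.8, -0.5, 1.0]
grip_width: 0.0427
```

Call:
{"op": "step_arm", "data": {"rows": [0,-0.1,0,0,0,0,0.5,0,-0.3,0,0,0,0,0.5,0,-0.4,0,0,0,0,0.5,0,-0.4,0,0,0,0,0.5]}}

```text
time: 10.48
eef_pos: [0.5418, -0.0574, 0.365]
eef_rot: [[0.999, 0.013, 0.051], [-0.051, 0.001, 0.999], [0.013, -1.0, 0.002]]
contact_force: [1.0, -0.5, -1.0]
grip_width: 0.0427
```

```bash
python3 - <<'E'
from h import *
o=observe(); print(o['eef_pos'],np.round(o['eef_rot'],4),o['contact_force'])
save('wrist','w5.png')
for l,z in(('carrier',0),('reader_mouth',0),('reader_home',0),('reader',0),('button_top',.05)):
    for q in pinpoint('wrist',l)[:2]: print(l,round(q['confidence'],2),np.round(q['uv'],1),np.round(onz('wrist',q['uv'],z)[0],4))
R=pick('wrist','carrier',(.545,.055),80)
if R: print(fit([R],CAR,[.545,.055,-.05]))
E
```

```text
[ 0.54176648 -0.05739818  0.36498143] [[ 0.9986  0.0133  0.0508]
 [-0.0509  0.0015  0.9987]
 [ 0.0132 -0.9999  0.0022]] [ 1.03944541 -0.46824581 -1.00640202]
carrier 0.82 [275.9  57.3] [0.5381 0.0463 0.    ]
(array([ 0.53584687,  0.04621985, -0.05120265]), np.float64(0.04040670394897461))
```

View pics/w5.png

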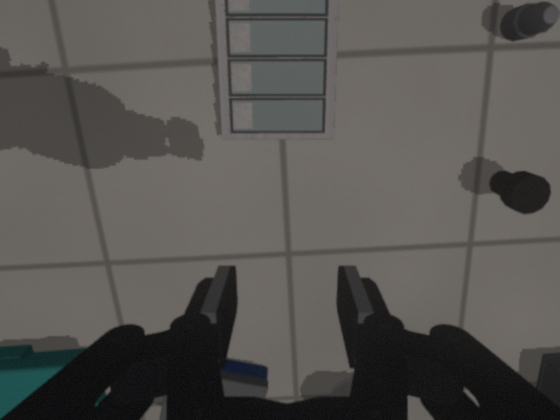

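The carrier's tail edge is now at (222–332, 138), but the reader is out of view. I'll move forward to see both.

Call:
{"op": "step_arm", "data": {"rows": [0,-0.1,0.15,0,0,0,0.5,0,-0.16,0.3,0,0,0,0.5,0,-0.16,0.44,0,0,0,0.5,0,-0.16,0.44,0,0,0,0.5,0,-0.16,0.44,0,0,0,0.5,0,-0.16,0.44,0,0,0,0.5,0,-0.16,0.44,0,0,0,0.5]}}

```text
time: 11.42
eef_pos: [0.5448, 0.0516, 0.3971]
eef_rot: [[0.999, -0.002, 0.053], [-0.053, -0.001, 0.999], [-0.002, -1.0, -0.001]]
contact_force: [0.8, 0.6, -0.3]
grip_width: 0.0428
```

```bash
python3 - <<'E'
from h import *
o=observe(); print(o['eef_pos'],np.round(o['eef_rot'],4),o['joint_velocities'])
save('wrist','w6.png')
for l,z in(('carrier',0),('reader',0),('button_top',.05)):
    for q in pinpoint('wrist',l)[:2]: print(l,round(q['confidence'],2),np.round(q['uv'],1),np.round(onz('wrist',q['uv'],z)[0],4))
R=pick('wrist','carrier',(.545,.055),80)
if R: print(fit([R],CAR,[.545,.055,-.05]))
R=pick('wrist','reader',(.552,.176),90)
if R: print(fit([R],RED,[.552,.176,-.05]))
E
```

```text
[0.54475508 0.05158817 0.39711641] [[ 0.9986 -0.0016  0.0527]
 [-0.0527 -0.0012  0.9986]
 [-0.0016 -1.     -0.0013]] [ 0.00885121 -0.00486629  0.00663508 -0.00263456 -0.00311094 -0.00164544
 -0.00240888]
carrier 0.89 [287.6 175. ] [0.5461 0.0456 0.    ]
reader 0.75 [288.8  34.7] [0.554  0.1752 0.    ]
button_top 0.95 [48.  28.8] [0.3654 0.1847 0.05  ]
button_top 0.71 [402.4  24. ] [0.6419 0.1728 0.05  ]
(array([ 0.54512214,  0.04555205, -0.0499432 ]), np.float64(0.011366069316864014))
(array([ 0.55339583,  0.17655277, -0.05587456]), np.float64(0.015265345573425293))
```

View pics/w6.png

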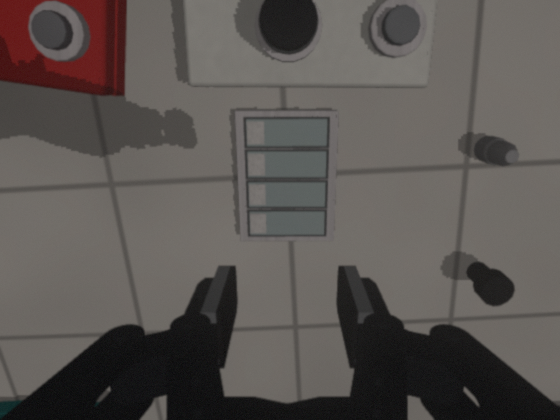

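Call:
{"op": "step_arm", "data": {"rows": [0.004,0.1,-0.15,0,0,0,0.5,0.004,0.2,-0.3,0,0,0,0.5,0.004,0.3,-0.388,0,0,0,0.5,0.004,0.42,-0.388,0,0,0,0.5,0.004,0.56,-0.388,0,0,0,0.5,0.004,0.7,-0.388,0,0,0,0.5,0.004,0.8,-0.388,0,0,0,0.5,0.004,0.86,-0.388,0,0,0,0.5,0.004,0.884,-0.388,0,0,0,0.5,0.004,0.884,-0.388,0,0,0,0.5,0.004,0.884,-0.388,0,0,0,0.5]}}

```text
time: 12.63
eef_pos: [0.5416, -0.044, 0.1776]
eef_rot: [[0.999, 0.001, 0.051], [-0.051, -0.0, 0.999], [0.001, -1.0, -0.0]]
contact_force: [-0.2, 0.5, 0.2]
grip_width: 0.0427
```

Call:
{"op": "step_arm", "data": {"rows": [0,0.006,0.03,0,0,0,0.5,0,0.006,0.045,0,0,0,0.5,0,0.006,0.065,0,0,0,0.5,0,0.006,0.085,0,0,0,0.5,0,0.006,0.105,0,0,0,0.5,0,0.006,0.125,0,0,0,0.5,0,0.006,0.145,0,0,0,0.5,0,0.006,0.165,0,0,0,0.5,0,0.006,0.185,0,0,0,0.5,0,0.006,0.205,0,0,0,0.5,0,0.006,0.225,0,0,0,0.5,0,0.006,0.24,0,0,0,0.5]}}

```text
time: 13.63
eef_pos: [0.5441, 0.017, 0.1754]
eef_rot: [[0.999, -0.0, 0.05], [-0.05, 0.0, 0.999], [-0.0, -1.0, 0.0]]
contact_force: [-0.0, -1.9, 1.9]
grip_width: 0.0427
```

Call:
{"op": "step_arm", "data": {"rows": [0,0,0.015,0,0,0,0.5,0,0,0.03,0,0,0,0.5,0,0,0.05,0,0,0,0.5,0,0,0.07,0,0,0,0.5,0,0,0.09,0,0,0,0.5,0,0,0.11,0,0,0,0.5,0,0,0.13,0,0,0,0.5,0,0,0.15,0,0,0,0.5,0,0,0.17,0,0,0,0.5,0,0,0.185,0,0,0,0.5,0,0,0.195,0,0,0,0.5,0,0,0.2,0,0,0,0.5]}}

```text
time: 14.63
eef_pos: [0.5466, 0.0668, 0.1754]
eef_rot: [[0.999, -0.0, 0.05], [-0.05, 0.0, 0.999], [-0.0, -1.0, 0.0]]
contact_force: [-0.2, -2.2, 0.8]
grip_width: 0.0428
```

Call:
{"op": "step_arm", "data": {"rows": [0,0,0.01,0,0,0,0.5,0,0,0.02,0,0,0,0.5,0,0,0.03,0,0,0,0.5,0,0,0.036,0,0,0,0.5,0,0,0.042,0,0,0,0.5,0,0,0.046,0,0,0,0.5,0,0,0.05,0,0,0,0.5]}}

```text
time: 15.22
eef_pos: [0.5472, 0.0788, 0.1754]
eef_rot: [[0.999, -0.0, 0.05], [-0.05, 0.0, 0.999], [-0.0, -1.0, 0.0]]
contact_force: [-1.0, -0.6, -0.5]
grip_width: 0.0429
```

Call:
{"op": "step_arm", "data": {"rows": [0,0,0.004,0,0,0,0.5,0,0,0.008,0,0,0,0.5,0,0,0.008,0,0,0,0.5]}}

```text
time: 15.47
eef_pos: [0.5473, 0.0803, 0.1755]
eef_rot: [[0.999, -0.0, 0.051], [-0.051, -0.001, 0.999], [-0.0, -1.0, -0.001]]
contact_force: [0.4, -3.1, 1.1]
grip_width: 0.0431
```

Call:
{"op": "step_arm", "data": {"rows": [0,0,0.004,0,0,0,0.5,0,0,0.008,0,0,0,0.5,0,0,0.008,0,0,0,0.5]}}

```text
time: 15.72
eef_pos: [0.5472, 0.0807, 0.1755]
eef_rot: [[0.999, -0.001, 0.052], [-0.052, -0.003, 0.999], [-0.001, -1.0, -0.003]]
contact_force: [-0.9, -6.2, 1.8]
grip_width: 0.0426
```

Call:
{"op": "step_arm", "data": {"rows": [0,0,0.004,0,0,0,0.5,0,0,0.006,0,0,0,0.5,0,0,0.006,0,0,0,0.5]}}

```text
time: 15.97
eef_pos: [0.5472, 0.0811, 0.1755]
eef_rot: [[0.999, -0.001, 0.052], [-0.052, -0.004, 0.999], [-0.001, -1.0, -0.004]]
contact_force: [-1.9, -8.1, 1.0]
grip_width: 0.043
```

Call:
{"op": "step_arm", "data": {"rows": [0,0,0.006,0,0,0,0.5,0,0,0.012,0,0,0,0.5,0,0,0.012,0,0,0,0.5,0,0,0.012,0,0,0,0.5]}}

```text
time: 16.3
eef_pos: [0.5471, 0.0817, 0.1755]
eef_rot: [[0.999, -0.002, 0.054], [-0.054, -0.007, 0.999], [-0.002, -1.0, -0.007]]
contact_force: [-2.6, -12.4, 5.1]
grip_width: 0.0428
```

Call:
{"op": "step_arm", "data": {"rows": [0,0,-0.04,0,0,0,0.5,0,0,-0.12,0,0,0,0.5,0,-0.05,-0.15,0,0,0,0.5,0,-0.2,-0.15,0,0,0,0.5,0,-0.35,-0.15,0,0,0,0.5,0,-0.5,-0.1,0,0,0,0.5,0,-0.65,0.05,0,0,0,0.5,0,-0.8,0.2,0,0,0,0.5,0,-0.84,0.25,0,0,0,0.5,0,-0.84,0.25,0,0,0,0.5,0,-0.84,0.25,0,0,0,0.5,0,-0.84,0.25,0,0,0,0.5]}}

```text
time: 17.3
eef_pos: [0.5504, 0.1495, 0.3858]
eef_rot: [[0.999, -0.0, 0.05], [-0.05, 0.0, 0.999], [-0.0, -1.0, 0.0]]
contact_force: [0.0, 0.1, -1.0]
grip_width: 0.0425
```

```bash
python3 - <<'E'
from h import *
o=observe(); print(o['eef_pos'],np.round(o['eef_rot'],4),o['time'])
save('wrist','w7.png')
for l,z in(('reader_home',0),('reader',0),('button_top',.05)):
    for q in pinpoint('wrist',l)[:2]: print(l,round(q['confidence'],2),np.round(q['uv'],1),np.round(onz('wrist',q['uv'],z)[0],4))
R=pick('wrist','reader',(.552,.176),90)
if R: print(fit([R],RED,[.552,.176,-.05]))
E
```

```text
[0.55041932 0.14946278 0.38578532] [[ 9.988e-01 -1.000e-04  4.990e-02]
 [-4.990e-02  2.000e-04  9.988e-01]
 [-1.000e-04 -1.000e+00  2.000e-04]] 17.3
reader 0.81 [  5.1 136.7] [0.2843 0.1968 0.    ]
reader 0.68 [285.5 145.1] [0.5509 0.1741 0.    ]
button_top 0.72 [389.2 159.9] [0.6364 0.1651 0.05  ]
button_top 0.68 [ 60.7 158. ] [0.3649 0.181  0.05  ]
(array([ 0.55137558,  0.17370007, -0.05514043]), np.float64(0.031917452812194824))
```

View pics/w7.png

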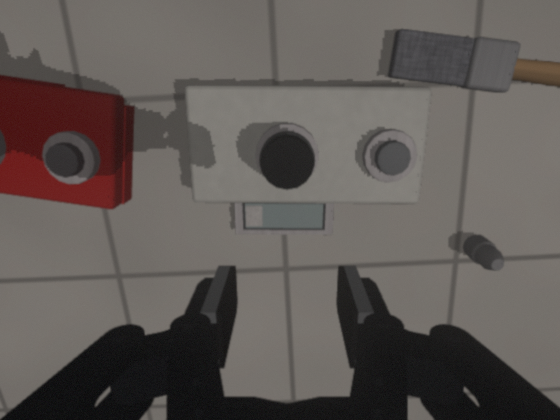

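The carrier is under the bridge, with its tail edge at (236–330, 234). The deck front edge is at row 202 and the button at about (392,157). I'll check that the carrier is home and find the button centre.

```bash
python3 - <<'E'
from h import *
T=onz('wrist',corners('w7.png',[(236,234),(331,234)],4),.014)
D=onz('wrist',corners('w7.png',[(192,203),(420,202)],4),.041)
D2=onz('wrist',corners('w7.png',[(187,87),(430,88)],4),.041)
a=lambda P:np.arctan2(*(P[1]-P[0])[[1,0]])
print('tail',T,a(T),'front',D,a(D),'back',D2,a(D2),np.linalg.norm(D[1]-D[0]),np.linalg.norm(D2[1]-D2[0]),np.linalg.norm(D2.mean(0)-D.mean(0)))
y=(a(D)+a(D2))/2; X=np.array([np.cos(y),np.sin(y)]);Y=np.array([-X[1],X[0]])
c=(D.mean(0)+D2.mean(0))[:2]/2-.017*X-.005*Y
print('reader',c,y,'tail rel',[( (p[:2]-c)@X,(p[:2]-c)@Y) for p in T],'button',c+.085*X)
g=cv2.medianBlur(cv2.imread('pics/w7.png',0),3)[120:200,350:440]
H=cv2.HoughCircles(g,cv2.HOUGH_GRADIENT,1,3,param1=80,param2=12,minRadius=13,maxRadius=32)
for h in H[0][:5]:
    print(h+[350,120,0],[np.round(onz('wrist',[h[:2]+[350,120]],z)[0],4) for z in(.041,.055)])
E
```

```text
tail [[0.49823411 0.09200447 0.014     ]
 [0.5912375  0.08554289 0.014     ]] -0.06936531604446955 front [[0.46911062 0.13705158 0.041     ]
 [0.66392665 0.12527582 0.041     ]] -0.06037208396637865 back [[0.47451322 0.23126967 0.041     ]
 [0.67002999 0.22034059 0.041     ]] -0.05584031958347643 0.19517160120903432 0.195821992407832 0.09481611697218371
reader [0.55213345 0.17448011] -0.05810620177492754 tail rel [(np.float64(-0.049018720347648245), np.float64(-0.08546656596460085)), (np.float64(0.04420295104270628), np.float64(-0.08651620376893145))] button [0.63698999 0.16954386]
[392.5        157.5         17.70000076] [array([0.6417, 0.1654, 0.041 ]), array([0.6379, 0.1681, 0.055 ])]
[383.5        153.5         26.60000038] [array([0.634 , 0.1692, 0.041 ]), array([0.6305, 0.1718, 0.055 ])]
[387.5        155.5         22.39999962] [array([0.6374, 0.1673, 0.041 ]), array([0.6338, 0.17  , 0.055 ])]
[385.5        159.5         22.39999962] [array([0.6358, 0.164 , 0.041 ]), array([0.6322, 0.1668, 0.055 ])]
[384.5        156.5         25.79999924] [array([0.6349, 0.1666, 0.041 ]), array([0.6314, 0.1693, 0.055 ])]
```

Call:
{"op": "step_arm", "data": {"rows": [0.15,0,0.04,0,0,0,1,0.3,0,0.08,0,0,0,1,0.342,0.1,0.095,0,0,0,1,0.342,0.22,0.095,0,0,0,1,0.342,0.35,0.095,0,0,0,1,0.342,0.46,0.095,0,0,0,1,0.342,0.54,0.095,0,0,0,1,0.342,0.56,0.095,0,0,0,1,0.342,0.56,0.095,0,0,0,1,0.342,0.56,0.095,0,0,0,1,0.342,0.56,0.095,0,0,0,1,0.342,0.56,0.095,0,0,0,1]}}

```text
time: 18.55
eef_pos: [0.6383, 0.169, 0.2475]
eef_rot: [[0.999, 0.003, 0.05], [-0.05, 0.001, 0.999], [0.003, -1.0, 0.001]]
contact_force: [0.2, 0.4, -1.0]
grip_width: -0.0001
```

```bash
python3 - <<'E'
from h import *
o=observe(); print(o['eef_pos'],o['contact_force'],o['grip_width'])
for n in('wrist','side','scene'): save(n,n+'8.png')
u=proj('side',[[.637,.169,.06]])[0].astype(int);v=proj('scene',[[.637,.169,.06]])[0].astype(int)
f=lambda n,c,s:cv2.resize(cv2.imread('pics/'+n+'8.png')[c[1]-s:c[1]+s,c[0]-s:c[0]+s],(300,300),interpolation=cv2.INTER_CUBIC)
cv2.imwrite('pics/v8.png',np.hstack([cv2.resize(cv2.imread('pics/wrist8.png')[180:390,140:420],(200*2,300)),f('side',u,40)[:,50:250],f('scene',v,40)[:,50:250]]))
E
```

```text
[0.63825864 0.16896889 0.24748788] [ 0.23986643  0.41619401 -1.01565051] -5.188989170274435e-05
```

View pics/v8.png

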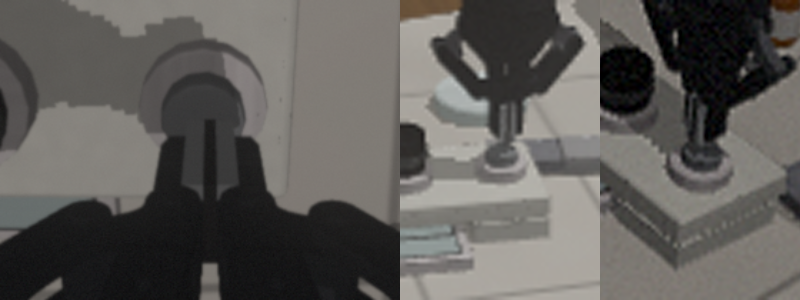

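The shut fingertips are centred over the button in all three views, with a clear gap above it. I'll press down in small steps and watch the force.

Call:
{"op": "step_arm", "data": {"rows": [-0.004,0.02,0,0,0,0,1,-0.004,0.035,0,0,0,0,1,-0.004,0.045,0,0,0,0,1,-0.004,0.05,0,0,0,0,1,-0.004,0.05,0,0,0,0,1]}}

```text
time: 19.12
eef_pos: [0.6364, 0.1692, 0.2329]
eef_rot: [[0.999, -0.0, 0.05], [-0.05, 0.0, 0.999], [-0.0, -1.0, 0.0]]
contact_force: [-0.6, 0.0, 3.5]
grip_width: 0.0002
```

Call:
{"op": "step_arm", "data": {"rows": [0,0.006,0,0,0,0,1,0,0.012,0,0,0,0,1,0,0.012,0,0,0,0,1]}}

```text
time: 19.37
eef_pos: [0.6364, 0.1691, 0.2305]
eef_rot: [[0.999, -0.0, 0.05], [-0.05, 0.0, 0.999], [-0.0, -1.0, 0.0]]
contact_force: [-3.0, 0.4, 5.7]
grip_width: 0.0002
```

Call:
{"op": "step_arm", "data": {"rows": [0,0.006,0,0,0,0,1,0,0.012,0,0,0,0,1,0,0.012,0,0,0,0,1]}}

```text
time: 19.62
eef_pos: [0.6366, 0.1689, 0.2303]
eef_rot: [[0.999, -0.001, 0.05], [-0.05, 0.002, 0.999], [-0.001, -1.0, 0.001]]
contact_force: [-7.3, 0.3, 19.6]
grip_width: 0.0002
```

Call:
{"op": "step_arm", "data": {"rows": [0,0.002,0,0,0,0,1,0,0.002,0,0,0,0,1]}}

```text
time: 19.78
eef_pos: [0.6366, 0.1689, 0.2302]
eef_rot: [[0.999, -0.001, 0.051], [-0.051, 0.002, 0.999], [-0.001, -1.0, 0.002]]
contact_force: [-9.0, 0.0, 22.4]
grip_width: -0.0
```

```bash
python3 - <<'E'
from h import *
o=observe(); print(o['eef_pos'],o['contact_force'])
for n in('wrist','side','scene'): save(n,n+'9.png')
u=proj('side',[[.637,.169,.06]])[0].astype(int);v=proj('scene',[[.637,.169,.06]])[0].astype(int)
f=lambda n,c,s:cv2.resize(cv2.imread('pics/'+n+'9.png')[c[1]-s:c[1]+s,c[0]-s:c[0]+s],(300,300),interpolation=cv2.INTER_CUBIC)
cv2.imwrite('pics/v9.png',np.hstack([cv2.resize(cv2.imread('pics/wrist9.png')[180:390,140:420],(200*2,300)),f('side',u,40)[:,50:250],f('scene',v,40)[:,50:250]]))
E
```

```text
[0.6366098  0.16885871 0.23021529] [-9.01606415  0.04697263 22.43020625]
```

View pics/v9.png

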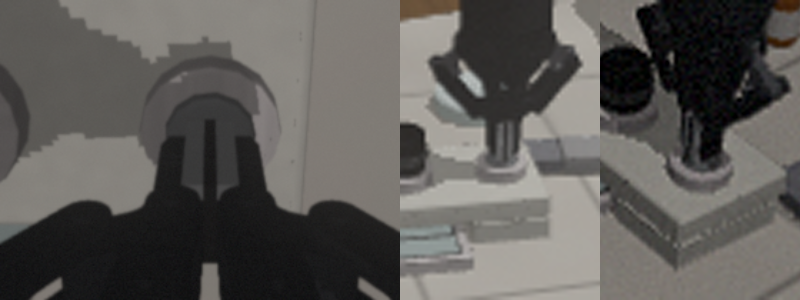

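The fingertips are on the button and it is down at the collar's level, against a hard stop at 22 N. I'll release it, then check the carrier again from above.

Call:
{"op": "step_arm", "data": {"rows": [0,-0.02,0,0,0,0,1,0,-0.08,0,0,0,0,1,0,-0.2,0,0,0,0,1,0,-0.35,0,0,0,0,1,-0.1,-0.48,-0.1,0,0,0,1,-0.2,-0.6,-0.2,0,0,0,1,-0.3,-0.62,-0.3,0,0,0,1,-0.34,-0.62,-0.4,0,0,0,1,-0.34,-0.62,-0.4,0,0,0,1,-0.34,-0.62,-0.4,0,0,0,1,-0.34,-0.62,-0.4,0,0,0,1,-0.34,-0.62,-0.4,0,0,0,1]}}

```text
time: 20.93
eef_pos: [0.5469, 0.0748, 0.3809]
eef_rot: [[0.999, -0.0, 0.048], [-0.048, 0.0, 0.999], [-0.0, -1.0, 0.0]]
contact_force: [-0.6, 0.6, -0.8]
grip_width: 0.0002
```

```bash
python3 - <<'E'
from h import *
print(observe()['eef_pos'],observe()['time'],observe()['contact_force'])
save('wrist','w10.png')
a=cv2.imread('pics/w10.png')
R=pick('wrist','reader',(.552,.175),90); C=pick('wrist','carrier',(.552,.11),90)
if R: p,e=fit([R],RED,[.552,.175,-.055]); print(p,e)
if R: print('expected tail px',proj('wrist',tf([p[0],p[1],p[2]],np.array([[-.048,-.085,.014],[.048,-.085,.014]]))))
cv2.imwrite('pics/v10.png',cv2.resize(a[:300,100:500],(800,600)))
E
```

```text
[0.54689509 0.07481452 0.3809158 ] 20.9333 [-0.55217523  0.61112553 -0.77739604]
[ 0.55235463  0.17498146 -0.05577819] 0.016690194606781006
expected tail px [[233.1208703  159.26231395]
 [338.48843097 160.06714829]]
```

View pics/v10.png

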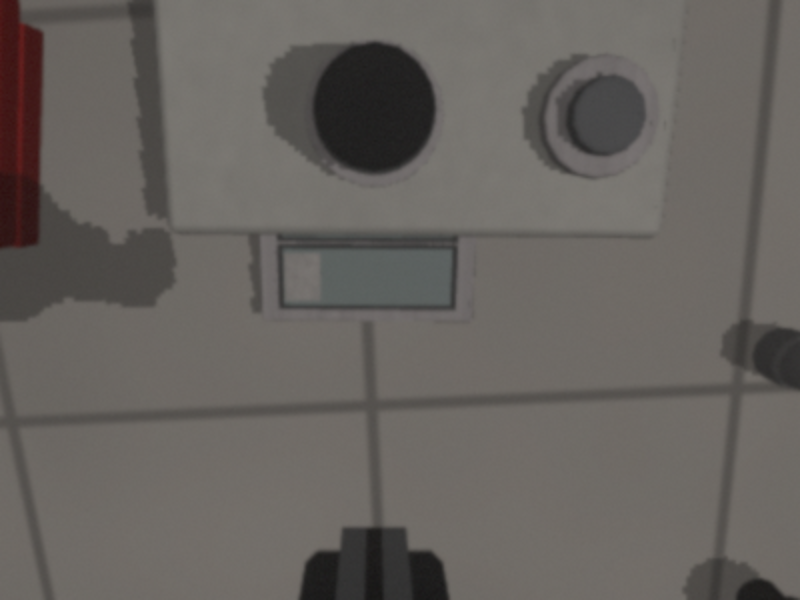

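The tail edge is at row 160, where 159–160 is expected at home. It is parallel to the deck front, and the button is up again. I'm handing the job in.

```bash
python3 -c "
from station import *
print(job_done())"
```

```text
the job is handed in; nothing more can be done
None
```

I pushed the carrier home under the white reader's bridge, then pressed the button and let it go. The job was handed in at about 21 s of the allowed 72 s; no verdict is reported.

**Carrier:** I first nudged it about 7 mm sideways onto the reader's axis with two fingertips. I then pushed it from the tail until it met the stop, and held it there at about 12 N to seat it square.

**Button:** I pressed it with the shut fingertips. The force rose along the spring and then hit a hard stop, reaching 22 N at full depth. I then released it.

**Last checks:**
- **Depth:** in the final wrist picture the tail edge lies within about a pixel of where it should be at home. An earlier corner measurement put it about 1 mm short, which I took as noise.
- **Squareness and side:** that earlier measurement also showed a 0.01 rad tilt. In the final picture the tail looks parallel to the deck front. The carrier sits about 2 mm to the left of centre, inside the 6 mm clearance on each side.
- **Button and arm:** the button is up again and the arm is clear of everything.
- **Bystanders:** I touched none of them on purpose, and every path kept clear of them. I did not re-measure their positions at the end.

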